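# Refit the flatted screen plate in the flour sifter

### The arm

A 7-joint arm with a two-finger parallel gripper is mounted at the origin on the work surface. World frame = base frame: x ahead of the robot, y to its left, z up, the work surface at z = 0. Lengths are in mm, angles in rad, forces in N, time in s.
With the tool pointing down it reaches from about 350 to 900 mm from the base axis. Payload 8.1 kg.
Tool frame: the origin (TCP) lies at the very end of the fingers, on their centre line; the grasp point (between the pads) lies 19 mm behind it (bot.grasp_offset is the distance from the TCP to the grasp point, in mm); z points along the fingers, y is the direction in which the jaws open and shut (so a half turn about z gives the same grasp; the last joint's range is limited). The gripper opens to 85 mm and grips with 20 to 120 N. Pads are 22 mm wide; open, the fingers measure 114 mm over their backs; the gripper's body (76 mm by 85 mm) begins 54 mm behind the grasp point. The pads swing forward as they close: fully open they stand 13 mm farther back than shut.
Start: joints at [1.16, 0.434, 0.025, 1.573, -0.012, 1.134, -0.075], TCP at [189.328, -595.648, 231.323] pointing down, gripper open.
Joint ranges: [-2.62, 2.62], [-0.44, 2.09], [-1.27, 1.32], [0.08, 2.57], [-1.32, 4.46], [0.12, 2], [-2.74, 2.74]. Speed limits (rad/s): [2.22, 2.22, 3.01, 3.01, 3.14, 3.14, 3.14].

### API

Orientations are given as a unit quaternion [w, x, y, z].
In Python, from plant import bot gives the robot as it stands. The module is installed in compiled form; this text tells all that it offers.
- The arm moves only by the tool move_arm, never from a script. Its argument "motion" is text: rows parted by semicolons, each of 7 numbers parted by spaces: the closure in counts, from 0 (fully open) to 255 (shut), then the shift along the tool's x, y, z in mm, then the turn, a rotation vector about the tool's x, y, z in units of 6 degrees (1.0 is 6 degrees). A call has 1 to 20 rows; each row is the pose to reach, as a shift and turn from the pose measured when the call began, along the tool's axes at that moment; what a row does not reach only later rows make up. A row lasts 1/12 s, in which the tool goes at most 41.7 mm and 7.16 degrees, less where a joint would pass 70% of its speed; a pose out of reach is approached as far as the arm can. A call with a gripper value outside its range is refused whole. The fingers move at their own pace and stop on an object; "grip_force" is the grip in N (left out, the last holds). Time passes only in rows, so rows that repeat a pose let the fingers close. It gives the time, the measured TCP pose, the force and the opening at its end, in the units of the state.
- bot.get_obs(): the state, without advancing time (a new reading comes with each control period).
- bot.camera(name): name is "scene" or "top" or "wrist"; returns the picture (480x640x3 uint8, red, green, blue); there is no depth.
- bot.get_calibration(name): a dict with "K" (3x3 intrinsics, pixels), "world_from_camera" (4x4, takes a point from camera to world coordinates). Camera axes: x right, y up, looking along -z (the intrinsics and any distortion apply to the point x, -y, -z); pixel columns grow to the right and rows downward; lengths in mm; the calibration is good to about 2 mm. The wrist camera is an equidistant fisheye: a pixel r from the principal point sees the ray r / f radians off the axis. A picture is of the moment at which its call begins: read the wrist's pose just before it. get_calibration takes no time and is no camera call; for the wrist camera it gives the pose at the moment of the call.
- bot.hand_in(): hands the job in, once; it reports no verdict.
Trained networks look in the newest picture that a camera, given by its name, has taken for a name from the list of things; names that differ only in an ending like _2 or _b are one class to them, and where a whole thing is asked for, a point or a joint stands for the part that bears it (a point fixed in the world has none). Each returns a list of dicts, best first, with "score" (0 to 1); they miss things now and then, are a little off and sometimes report something else, mostly with a low value. They report only what shows in the picture. A call takes as long as a camera call. They do not tell look-alikes from the thing itself.
- bot.trace(camera, name): "mask" (480x640 bool, what is visible of it).
- bot.spot_point(camera, name): "centre" ([x, y, z] in mm, in the coordinates of the camera as it stood for that picture, good to about 4 mm: a listed point, or the origin of a listed thing).
The state is a dict: "time": time; "qpos": joint angles; "qd": joint speeds; "tau": joint torques, N m; "tcp_pos": TCP position; "orientation": TCP orientation; "contact_force": force on the tool from outside, world axes, zero at the start; "ft_torque": the same for the moment, N m; "gripper_width": finger opening in mm.
Only numpy, scipy, OpenCV 4.12 (cv2) and the standard library are available. Lean on these libraries where they do the work, as an engineer would, in place of code of your own. Each camera call takes 0.05 s, during which the arm holds its last target.

### The job

Get the bench flour sifter ready for use: take the cover off its drum and set it aside on the counter, turn the screen plate so that its flat edge matches the flat in the drum's seat and lower it fully home, then put the cover back on. Set things down rather than dropping them, and leave the canister and spatula where they are.

Things in the scene. Friction and masses are not known exactly. Their poses are not given: they have to be found in the camera images.
- sifter: White flour sifter fixed to the counter: round drum 170 mm across on a 190 mm square foot, with a lower control box (120 mm wide, 85 mm high) on its -x side reaching about 165 mm (with its buttons) from the drum axis. Origin: on the drum axis, on the counter; z up. The drum's rim is 110 mm high, with a raised edge 4 mm higher all round outside radius 77 mm.
- seat (a point): Centre of the seat's ledge, on the drum axis, 100 mm above the counter; axes as the sifter's. The seat is a recess 10 mm below the rim, round (radius 60.5 mm) but for one flat 48.5 mm from the centre on its -x side (control box side). The ledge bears the plate outside radius 48 mm. Hidden by the cover at the start.
- screen_center (a point): Centre, half-way up (21 mm above the underside), of the loose screen plate, which starts flat on the counter: D-shaped disc with an upright grip bar on top, 42 mm high over all. Axes as screen, z up. Home in the seat it lies 21 mm above seat, its x axis pointing the same way as the sifter's. About 0.35 kg.
- cover_center (a point): Centre, half-way up (42 mm above the underside), of the loose round cover, which starts on the drum's rim inside the raised edge (5 mm play all round). On the drum it lies 52 mm above seat; any yaw will do. Axes as cover, z up. About 0.35 kg.
- screen: The screen plate: perforated metal disc 8 mm thick, radius 58 mm, with one straight flat edge 46.4 mm from the centre on its -x side; on top, centred, an upright steel grip bar 60 mm long (along y, parallel to the flat), 14 mm thick (along x), 34 mm high. Origin: centre of the underside.
- cover: The cover: metal, like an upside-down pot of radius 72 mm, 49 mm high, hollow beneath (45 mm deep, clears the plate's bar); on top, centred, an upright steel grip bar 60 mm long (along y), 14 mm thick (along x), 35 mm high, its top 84 mm above the underside. Origin: centre of the underside.
- canister: Bystander: loose steel canister, 70 mm across, 80 mm high; origin at the centre of its underside.
- spatula: Bystander: loose spatula 240 mm long lying on the counter beyond the work.
Mind the look-alikes: they are no part of the job. Leave any pink look-alike of the cover alone.

How it is judged (in metres and radians):
On the way, in this order (a step that is already met when the one before it is completed fails the run):
1. the cover stands upright on the counter, let go, clear of the sifter (horizontal distance between cover_center and seat above 0.14 m and height (world z) of cover_center below 0.047 m and angle between cover_center's own z axis and vertical below 0.06 rad and contact force between cover and the fingers below 0.1 N), for 0.2 s.
2. the screen plate is home in the seat, flat matching flat, let go, with the cover still off (horizontal distance between screen_center and seat below 0.006 m and z of screen_center in the frame of seat between 0.017 and 0.0235 m and angle between screen_center's own z axis and vertical below 0.04 rad and angle between the x axis of screen_center and the x axis of seat, either way round below 0.16 rad and horizontal distance between cover_center and seat above 0.14 m and contact force between screen and the fingers below 0.1 N), for 0.2 s.
3. the cover is back on the drum over the seated plate (horizontal distance between screen_center and seat below 0.006 m and z of screen_center in the frame of seat between 0.017 and 0.0235 m and angle between each of screen_center, cover_center's own z axis and vertical below 0.04 rad and angle between the x axis of screen_center and the x axis of seat, either way round below 0.16 rad and horizontal distance between cover_center and seat below 0.008 m and z of cover_center in the frame of seat between 0.048 and 0.0545 m), for 0.2 s.
At the end, for the whole second after the job is handed in: The screen plate lies flat in the seat (centre within 6 mm of the drum axis, height within about 3 mm of home, level within 0.04 rad, flat parallel to the seat's flat within 0.16 rad); the cover stands level on the rim within 8 mm of the drum axis and 3 mm of its height; both at rest and let go (all of step 3 and linear speed of each of screen, cover below 0.02 m/s and contact force between each of screen, cover and the fingers below 0.1 N); the robot touches nothing.
It fails at once if the screen plate is dropped (falls free by more than about 25 mm) (linear speed of screen above 0.7 m/s and contact force between screen and the fingers below 0.05 N).
It fails at once if the cover is dropped (falls free by more than about 25 mm) (linear speed of cover above 0.7 m/s and contact force between cover and the fingers below 0.05 N).
It fails at once if the canister or spatula is shifted by more than 30 mm (distance of any of canister, spatula from where it was at the start of the episode above 0.03 m).
It also fails if it takes over 72 s, if anything falls off the work surface, if the arm or the gripper's body presses on something with over 40 N, if the wrist force passes 120 N, or if a joint passes its speed limit or range.

## Working session

There is one attempt and no reset: what is moved stays moved. The work goes in short steps, Python scripts to look and compute and a tool call to move; the robot and the scene stay as the last step left them, time stands still between calls to the robot, and variables do not carry over. Pictures are saved under pics/ and viewed, and the job is handed in when it is done.

Besides the shell and the picture viewer there is one more tool, called after ">>>" as a command line: name --argument value ..., lists and objects as JSON in quotes. move_arm: Moves the arm, as the interface text tells. Its arguments: {"type":"object","properties":{"motion":{"type":"string"},"grip_force":{"type":"number"}},"required":["motion"]}

```bash
mkdir -p pics; ls; cat > h.py <<'E'
import numpy as np, cv2
from scipy.spatial.transform import Rotation as R
from plant import bot
def cam(n,fn=None):
    c=bot.get_calibration(n); im=bot.camera(n)
    if fn: cv2.imwrite('pics/'+fn,im[:,:,::-1])
    return im,c
def w(c,p):
    T=np.array(c['world_from_camera']); return T[:3,:3]@np.array(p)+T[:3,3]
def ray(c,u,v,z,fish=False):
    K=np.array(c['K']); T=np.array(c['world_from_camera'])
    x=(u-K[0,2])/K[0,0]; y=(v-K[1,2])/K[1,1]
    if fish:
        r=np.hypot(x,y); s=np.sin(r)/max(r,1e-9); d=np.array([x*s,-y*s,-np.cos(r)])
    else: d=np.array([x,-y,-1.])
    d=T[:3,:3]@d; o=T[:3,3]; return o+d*(z-o[2])/d[2]
def proj(c,P):
    K=np.array(c['K']); T=np.array(c['world_from_camera']); p=T[:3,:3].T@(np.array(P)-T[:3,3])
    return K[0,2]+K[0,0]*p[0]/-p[2],K[1,2]-K[1,1]*p[1]/-p[2]
E
python3 - <<'E'
from h import *
np.set_printoptions(precision=3,suppress=True)
o=bot.get_obs();print(o)
for n in ['scene','top','wrist']:
    im,c=cam(n,n+'0.png'); print(n,c)
    for t in ['sifter','screen_center','cover_center','canister','spatula','seat']:
        for r in bot.spot_point(n,t): print(t,round(r['score'],2),w(c,r['centre']))
E
```

```text
pics
{'time': 0.0, 'qpos': array([ 1.16 ,  0.435,  0.025,  1.574, -0.012,  1.134, -0.075]), 'qd': array([ 0.001,  0.   , -0.001, -0.001,  0.   ,  0.001, -0.001]), 'tau': array([ -0.001, -67.047,   1.025, -31.621,   0.016,   0.013,  -0.   ]), 'tcp_pos': array([ 189.15 , -595.155,  230.54 ]), 'orientation': array([-0.001,  0.988,  0.153, -0.   ]), 'contact_force': array([0.517, 0.456, 0.013]), 'ft_torque': array([ 0.02 , -0.009,  0.04 ]), 'gripper_width': 85.27382286805182}
scene {'K': array([[479.79 ,   0.   , 320.515],
       [  0.   , 479.79 , 245.395],
       [  0.   ,   0.   ,   1.   ]]), 'world_from_camera': array([[  -0.488,   -0.594,    0.64 , 1299.959],
       [   0.873,   -0.319,    0.369,  321.097],
       [  -0.015,    0.739,    0.674,  965.588],
       [   0.   ,    0.   ,    0.   ,    1.   ]])}
sifter 0.69 [ 480.385 -277.844    3.94 ]
screen_center 0.62 [488.571 267.111  21.906]
cover_center 0.96 [ 217.47  -363.971   42.406]
cover_center 0.7 [ 587.409 -549.322   41.303]
cover_center 0.6 [329.087 130.744  38.231]
cover_center 0.59 [ 728.825 -393.202   42.287]
cover_center 
[... 532 characters left out ...]
9  150.976]
cover_center 0.7 [ 214.762 -367.42    44.063]
cover_center 0.7 [ 724.195 -397.873   39.314]
cover_center 0.65 [325.065 135.404  42.801]
cover_center 0.64 [ 588.177 -549.236   39.952]
canister 0.64 [734.204 -21.026   1.359]
spatula 0.81 [ 739.514 -223.6     -0.95 ]
seat 0.46 [494.906 266.848  20.582]
wrist {'K': array([[371.648,   0.   , 322.837],
       [  0.   , 371.648, 242.003],
       [  0.   ,   0.   ,   1.   ]]), 'world_from_camera': array([[   0.303,    0.908,    0.289,  262.468],
       [  -0.953,    0.289,    0.092, -571.96 ],
       [  -0.   ,   -0.303,    0.953,  373.318],
       [   0.   ,    0.   ,    0.   ,    1.   ]])}
cover_center 0.65 [ 217.556 -366.472   40.367]
```

View pics/scene0.png

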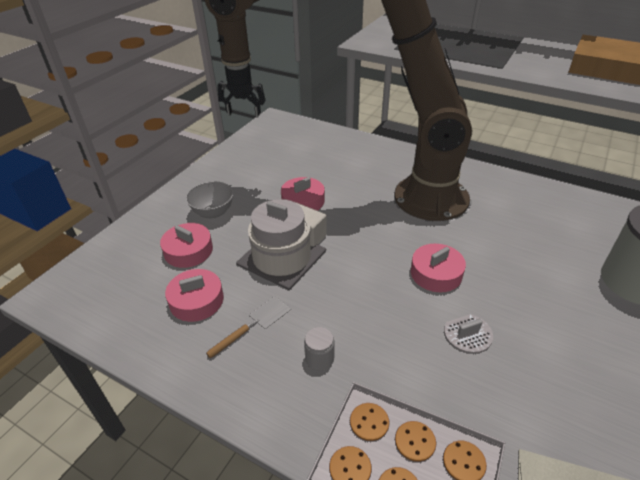

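View pics/top0.png

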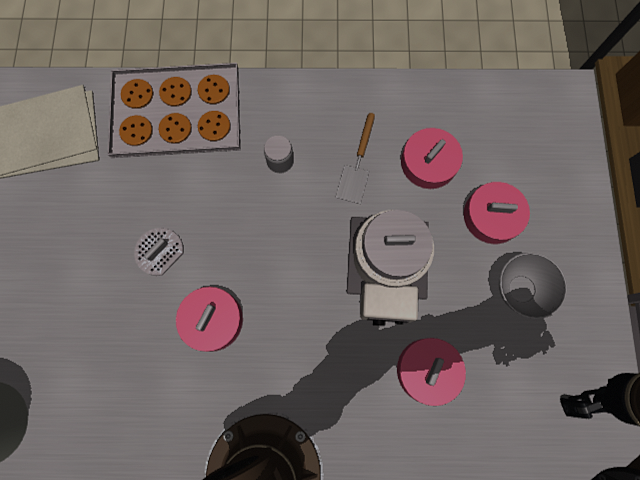

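The silver-grey cover on the drum is at top (395,245). The pink look-alikes are at top (432,157), (497,211), (432,371) and (209,318), and the screen plate is at (158,252). I'll take the grey cover, since it's the one on the drum. Next I'll check it in close crops.

```bash
python3 - <<'E'
import cv2,numpy as np
a=cv2.imread('pics/top0.png')
A=cv2.resize(a[200:335,335:455],None,fx=4,fy=4,interpolation=cv2.INTER_CUBIC)
B=cv2.resize(a[220:285,120:195],None,fx=4,fy=4,interpolation=cv2.INTER_CUBIC)
o=np.zeros((540,800,3),np.uint8);o[:540,:480]=A;o[:260,490:790]=B;cv2.imwrite('pics/crop0.png',o)
E
python3 - <<'E'
from h import *
np.set_printoptions(precision=2,suppress=True)
im,c=cam('top')
for t in ['sifter','cover','screen']:
    for r in bot.trace('top',t):
        m=r['mask'];ys,xs=np.nonzero(m);print(t,round(r['score'],2),m.sum(),xs.mean(),ys.mean(),xs.min(),xs.max(),ys.min(),ys.max())
E
```

```text
sifter 0.68 4171 382.08583073603455 284.12347158954685 348 432 216 325
cover 0.89 3529 208.40833097194673 319.72088410314535 175 242 287 352
cover 0.78 3557 431.22265954456003 371.62693280854654 397 465 339 404
cover 0.71 2954 431.38219363574814 157.90521327014218 401 461 127 188
cover 0.67 3794 396.9781233526621 244.78465998945703 363 432 210 279
cover 0.58 3171 496.3639230526648 212.81583096814884 464 529 182 243
screen 0.87 1765 157.85042492917847 250.95807365439094 134 183 228 275
screen 0.44 3745 396.792256341789 244.38611481975968 363 431 210 279
```

View pics/crop0.png

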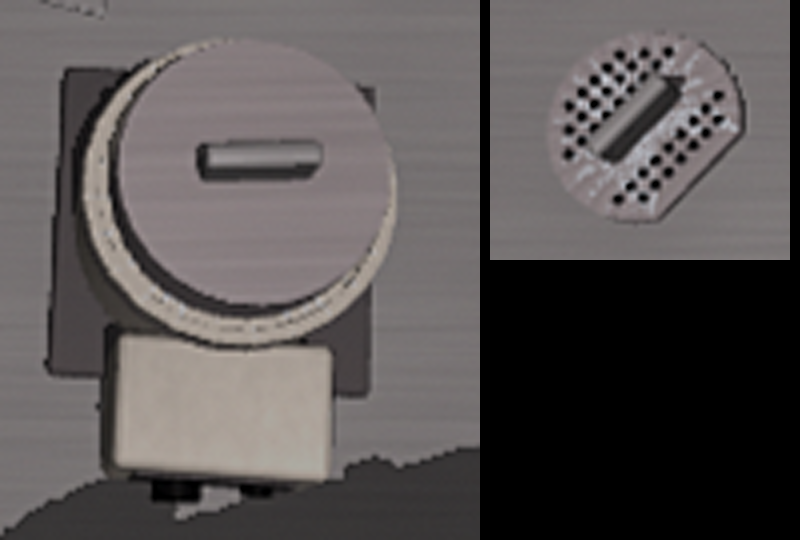

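The crop confirms it: the grey round cover sits on the drum with its bar roughly along world y. The screen's flat faces lower right in the image. Next I'll measure poses and yaws.

```bash
python3 - <<'E'
from h import *
np.set_printoptions(precision=1,suppress=True)
c=bot.get_calibration('top')
def q(x,y,z,ox=335,oy=200): return ray(c,ox+(x+.5)/4-.5,oy+(y+.5)/4-.5,z)
def yaw(a,b): d=b-a; return np.degrees(np.arctan2(d[1],d[0]))
print('time',bot.get_obs()['time'])
# cover disc top z=159 
print('cover disc', ray(c,397,244.8,160), 'crop', q(254,170,159))
# bar top
pts=[q(200,145,194),q(322,143,194),q(322,165,194),q(206,168,194)];print('bar',np.mean(pts,0),yaw(pts[1],pts[0])-90,yaw(pts[2],pts[3])-90)
f=[q(65,70,8),q(48,374,8),q(368,397,8),q(375,88,8)]
print('foot',f, yaw(f[1],f[0]),yaw(f[2],f[1])-90,'c',(f[0]+f[2])/2)
b=[q(118,335,85),q(112,467,85),q(330,487,85),q(333,348,85)]
print('box',b,yaw(b[1],b[0]),yaw(b[2],b[1])-90,yaw(b[3],b[0])-90,'mid',np.mean(b,0))
s=[q(658,220,8,120-122.5,220),q(745,128,8,120-122.5,220)]
print('screen',yaw(s[0],s[1])+90,'mask',ray(c,157.85,250.95,8), 'flat mid',(s[0]+s[1])/2)
g=[q(595,152,42,120-122.5,220),q(655,75,42,120-122.5,220),q(683,88,42,120-122.5,220),q(613,164,42,120-122.5,220)]
print('sbar',yaw(g[0],g[1])+90,yaw(g[3],g[2])+90,np.mean(g,0))
E
```

```text
time 1.25
cover disc [ 473.6 -282.4  160. ] crop [ 479.6 -285.1  159. ]
bar [ 478.9 -283.8  194. ] 1.2936344140557736 1.8471330442759353
foot [array([ 577.8, -196.8,    8. ]), array([ 391.3, -185. ,    8. ]), array([ 378.9, -372.8,    8. ]), array([ 567.4, -385.9,    8. ])] -3.6171164304118237 -3.7990984247049226 c [ 478.3 -284.8    8. ]
box [array([ 403.3, -219.5,   85. ]), array([ 331.2, -215.1,   85. ]), array([ 321.2, -332.8,   85. ]), array([ 396.8, -337.6,   85. ])] -3.5011747714761308 -4.879510437454016 -3.164029580991013 mid [ 363.1 -276.2   85. ]
screen 49.72714315772885 mask [490.4 268.4   8. ] flat mid [461.  230.6   8. ]
sbar 56.1826962427962 50.946324328934075 [486.5 260.4  42. ]
```

>>> move_arm --motion "0 100 -56 -60 0 0 -3;0 370 -208 -60 0 0 -12.35;0 370 -208 -60 0 0 -12.35;0 370 -208 -60 0 0 -12.35;0 370 -208 -60 0 0 -12.35;0 370 -208 -60 0 0 -12.35;0 370 -208 -60 0 0 -12.35;0 370 -208 -60 0 0 -12.35;0 370 -208 -60 0 0 -12.35;0 370 -208 -60 0 0 -12.35;0 370 -208 -60 0 0 -12.35;0 370 -208 -60 0 0 -12.35;0 370 -208 -60 0 0 -12.35;0 370 -208 -60 0 0 -12.35;0 370 -208 -60 0 0 -12.35;0 370 -208 -60 0 0 -12.35" --grip_force 40

```text
time: 2.58
tcp_pos: [477.9, -286.7, 291.1]
orientation: [-0.0, 0.697, 0.717, -0.0]
contact_force: [1.2, 0.0, -0.2]
gripper_width: 85.3
```

```bash
cat >> h.py <<'E'
def state():
    o=bot.get_obs(); q=o['orientation']; r=R.from_quat([q[1],q[2],q[3],q[0]]); M=r.as_matrix()
    print('t %.2f tcp'%o['time'],o['tcp_pos'].round(1),'psi %.2f'%np.degrees(np.arctan2(M[1,0],M[0,0])),'zax',M[:,2].round(3),'F',o['contact_force'].round(1),'w %.1f'%o['gripper_width'],'q',o['qpos'].round(2))
    return o,M
def delta(P,psi):
    "tool shift and turn units to reach tcp P with heading psi (deg), pointing down"
    o,M=state(); p=np.radians(psi)
    G=np.array([[np.cos(p),np.sin(p),0],[np.sin(p),-np.cos(p),0],[0,0,-1]]).T
    G=np.column_stack([[np.cos(p),np.sin(p),0],[np.sin(p),-np.cos(p),0],[0,0,-1]])
    print('shift',(M.T@(np.array(P)-o['tcp_pos'])).round(1),'turn',(np.degrees(R.from_matrix(M.T@G).as_rotvec())/6).round(2))
E
python3 - <<'E'
from h import *
np.set_printoptions(precision=1,suppress=True)
state()
im,c=cam('wrist','w1.png'); print(np.array(c['world_from_camera']))
for t in ['cover_center','sifter']:
    for r in bot.spot_point('wrist',t): print(t,round(r['score'],2),w(c,r['centre']))
E
```

```text
t 2.58 tcp [ 477.9 -286.7  291.1] psi 91.55 zax [-0. -0. -1.] F [ 1.2  0.  -0.2] w 85.3 q [ 0.7  0.3 -0.4  1.6  0.1  1.2  0.3]
[[   1.    -0.    -0.   475.7]
 [   0.     1.     0.3 -209.3]
 [  -0.    -0.3    1.   433.1]
 [   0.     0.     0.     1. ]]
cover_center 0.96 [ 217.3 -368.2   40.8]
cover_center 0.89 [ 588.3 -543.4   41.6]
cover_center 0.79 [ 480.6 -278.6  150.9]
cover_center 0.78 [ 725.8 -397.1   36.6]
```

View pics/w1.png

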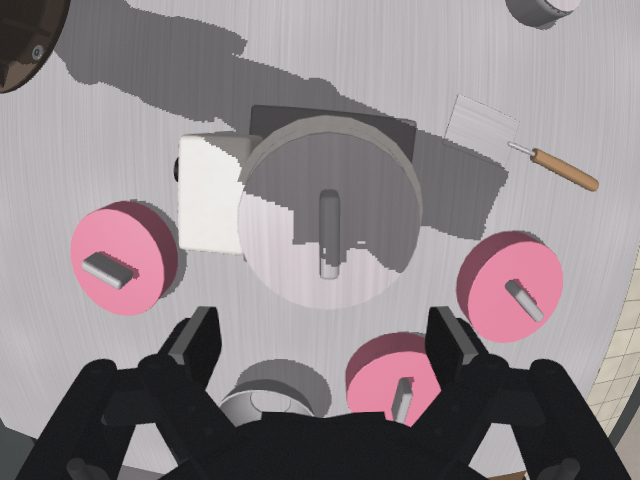

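The wrist view shows the grey cover under the hand, its bar vertical at (329,190–280), with the pink ones clear.

```bash
python3 - <<'E'
from h import *
np.set_printoptions(precision=1,suppress=True)
c=bot.get_calibration('wrist')
for u,v,z in [(321,193,194),(338,193,194),(320,255,194),(340,255,194),(320,277,160),(339,277,160),(238,215,159),(421,215,159),(329,308,159)]: print(u,v,ray(c,u,v,z,True))
delta([480,-284.5,176],91.5)
E
python3 - <<'E'
import cv2
a=cv2.imread('pics/w1.png')[160:310,230:430];cv2.imwrite('pics/w1c.png',cv2.resize(a,None,fx=4,fy=4,interpolation=cv2.INTER_CUBIC))
E
```

```text
321 193 [ 475.6 -250.9  194. ]
338 193 [ 486.6 -250.6  194. ]
320 255 [ 476.1 -293.7  194. ]
340 255 [ 489.7 -293.3  194. ]
320 277 [ 476.6 -324.4  160. ]
339 277 [ 491.7 -324.   160. ]
238 215 [ 411.9 -275.5  159. ]
421 215 [ 553.4 -271.2  159. ]
329 308 [ 484.8 -352.7  159. ]
t 2.73 tcp [ 478.5 -286.   291.3] psi 91.64 zax [-0. -0. -1.] F [ 0.7 -0.4  0.1] w 85.4 q [ 0.7  0.3 -0.4  1.6  0.1  1.2  0.3]
shift [  1.5   1.6 115.3] turn [-0.  0.  0.]
```

View pics/w1c.png

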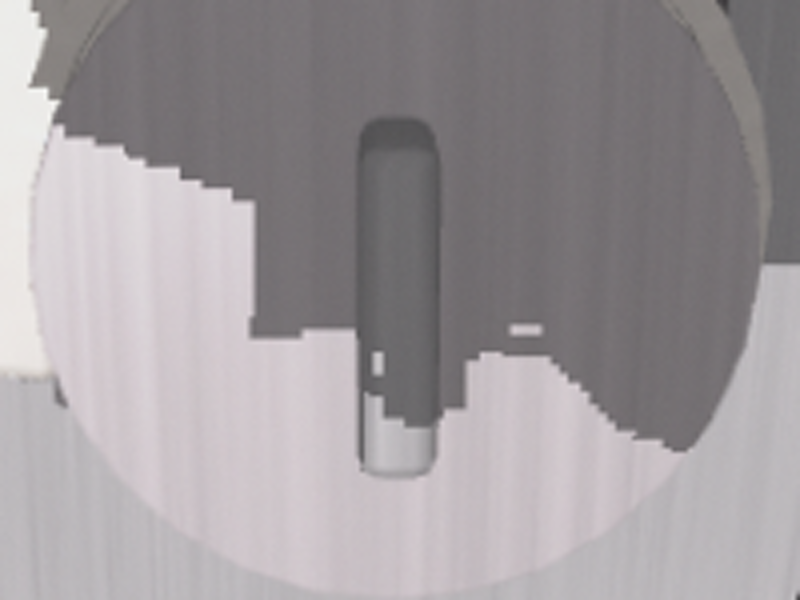

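>>> move_arm --motion "0 2 2.5 40 0 0 0;0 2 2.5 75 0 0 0;0 2 2.5 100 0 0 0;0 2 2.5 115 0 0 0;0 2 2.5 122 0 0 0;0 2 2.5 126 0 0 0;0 2 2.5 126 0 0 0;255 2 2.5 126 0 0 0;255 2 2.5 126 0 0 0;255 2 2.5 126 0 0 0;255 2 2.5 126 0 0 0;255 2 2.5 126 0 0 0;255 2 2.5 126 0 0 0;255 2 2.5 126 0 0 0;255 2 2.5 126 0 0 0;255 2 2.5 126 0 0 0" --grip_force 60

```text
time: 4.07
tcp_pos: [481.3, -284.1, 165.8]
orientation: [0.0, 0.697, 0.717, 0.0]
contact_force: [-0.5, -0.2, 5.5]
gripper_width: 12.6
```

```bash
python3 - <<'E'
from h import *
state()
E
```

```text
t 4.07 tcp [ 481.3 -284.1  165.8] psi 91.64 zax [ 0.001 -0.001 -1.   ] F [-0.5 -0.2  5.5] w 12.6 q [ 0.71  0.42 -0.38  1.8   0.19  0.96  0.29]
```

>>> move_arm --motion "255 0 0 -8 0 0 0;255 0 0 -25 0 0 0;255 0 0 -50 0 0 0;255 0 0 -60 0 0 0;255 0 0 -60 0 0 0"

```text
time: 4.48
tcp_pos: [482.5, -284.5, 228.2]
orientation: [0.003, 0.697, 0.717, 0.001]
contact_force: [-0.3, -0.8, -2.9]
gripper_width: 13.0
```

```bash
python3 - <<'E'
from h import *
delta([480,-20,70],91.6)
cam('wrist','w2.png')
E
```

```text
t 4.48 tcp [ 482.5 -284.5  228.2] psi 91.63 zax [ 0.004 -0.003 -1.   ] F [-0.3 -0.8 -2.9] w 13.0 q [ 0.73  0.36 -0.39  1.72  0.15  1.09  0.32]
shift [265.    4.4 157.5] turn [0.04 0.03 0.01]
```

View pics/w2.png

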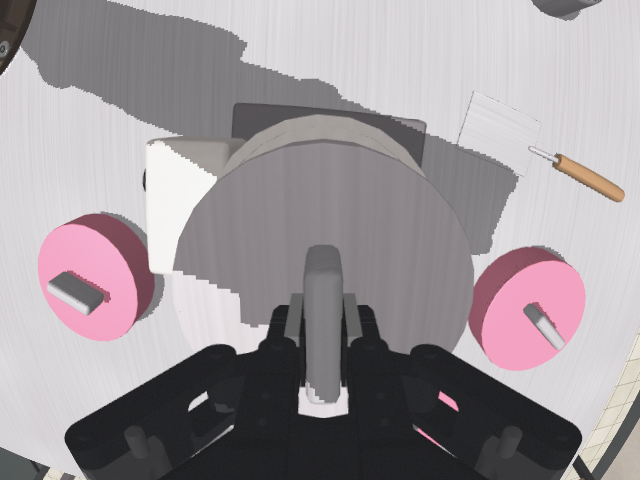

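Held by its bar and level. Carrying it to the clear counter between the sifter and the screen.

>>> move_arm --motion "255 20 0 0 0 0 0;255 50 0 0 0 0 0;255 85 1 0 0 0 0;255 120 2 0 0 0 0;255 155 3 10 0 0 0;255 190 4 25 0 0 0;255 220 4 50 0 0 0;255 245 4 80 0 0 0;255 260 4 110 0 0 0;255 265 4 135 0 0 0;255 265 4 150 0 0 0;255 265 4 160 0 0 0;255 265 4 165 0 0 0;255 265 4 168 0 0 0;255 265 4 170 0 0 0;255 265 4 172 0 0 0;255 265 4 172 0 0 0;255 265 4 172 0 0 0"

```text
time: 6.03
tcp_pos: [479.0, -20.0, 55.7]
orientation: [0.002, 0.697, 0.717, 0.0]
contact_force: [-5.3, -0.6, 14.0]
gripper_width: 13.0
```

```bash
python3 - <<'E'
from h import *
state()
E
```

```text
t 6.03 tcp [479.  -20.   55.7] psi 91.59 zax [ 0.004 -0.003 -1.   ] F [-5.3 -0.6 14. ] w 13.0 q [ 0.26  0.48 -0.43  2.09  0.33  0.64 -0.37]
```

>>> move_arm --motion "0 0 0 0 0 0 0;0 0 0 0 0 0 0;0 0 0 0 0 0 0;0 0 0 0 0 0 0;0 0 0 0 0 0 0;0 0 0 -10 0 0 0;0 0 0 -40 0 0 0;0 0 0 -80 0 0 0;0 0 0 -110 0 0 0;0 0 0 -110 0 0 0"

```text
time: 6.87
tcp_pos: [481.7, -18.9, 171.9]
orientation: [0.006, 0.697, 0.717, 0.004]
contact_force: [1.7, -0.1, -0.7]
gripper_width: 85.6
```

```bash
python3 - <<'E'
from h import *
np.set_printoptions(precision=1,suppress=True)
delta([490,264,180],140)
im,c=cam('top','t3.png')
for r in bot.spot_point('top','cover_center'): print(round(r['score'],2),w(c,r['centre']))
cam('wrist','w3.png')
E
```

```text
t 6.87 tcp [481.7 -18.9 171.9] psi 91.61 zax [ 0. -0. -1.] F [ 1.7 -0.1 -0.7] w 85.6 q [ 0.3  0.3 -0.5  2.   0.2  0.9 -0.2]
shift [282.6  16.3  -8.7] turn [ 0.1  0.1 -8.1]
0.9 [326.8 133.1  45.7]
0.89 [ 588.9 -544.5   41.7]
0.88 [ 722.5 -395.7   44.3]
0.77 [ 215.9 -368.3   38.7]
```

View pics/w3.png

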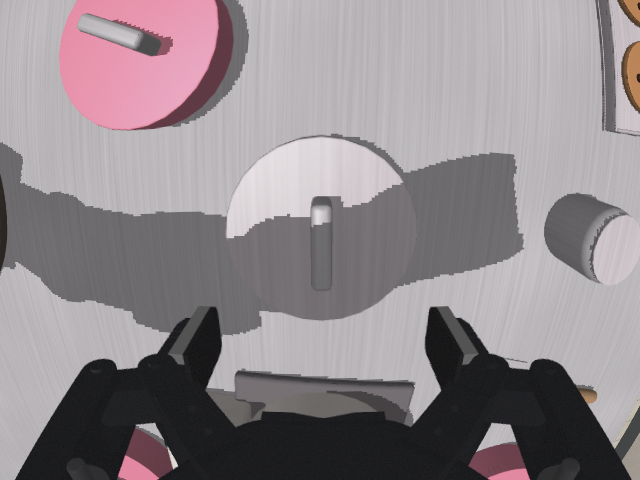

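View pics/t3.png

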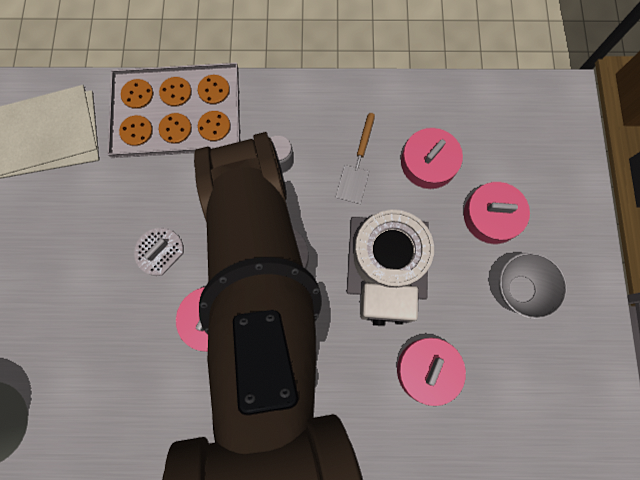

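The cover stands flat on the counter, and the open seat is visible in the top view at (394,248). On to the screen.

>>> move_arm --motion "0 40 2 -9 0 0 -1;0 75 4 -9 0.1 0.1 -2;0 110 6 -9 0.1 0.1 -3;0 150 8 -9 0.1 0.1 -4;0 190 10 -9 0.1 0.1 -5.2;0 230 12 -9 0.1 0.1 -6.3;0 265 14 -9 0.1 0.1 -7.4;0 282 16 -9 0.1 0.1 -8.1;0 282 16 -9 0.1 0.1 -8.1;0 282 16 -9 0.1 0.1 -8.1;0 282 16 -9 0.1 0.1 -8.1"

```text
time: 7.93
tcp_pos: [486.3, 261.1, 173.3]
orientation: [-0.005, 0.341, 0.94, -0.002]
contact_force: [-0.2, 0.0, 0.1]
gripper_width: 85.2
```

```bash
python3 - <<'E'
from h import *
np.set_printoptions(precision=1,suppress=True)
state()
im,c=cam('wrist','w4.png'); np.save('c4.npy',c,allow_pickle=True)
for r in bot.spot_point('wrist','screen_center'): print(round(r['score'],2),w(c,r['centre']))
cv2.imwrite('pics/w4c.png',cv2.resize(im[130:330,200:460,::-1],None,fx=3,fy=3,interpolation=cv2.INTER_CUBIC))
E
```

```text
t 7.93 tcp [486.3 261.1 173.3] psi 140.06 zax [-0.  0. -1.] F [-0.2  0.   0.1] w 85.2 q [-0.1  0.5 -0.7  1.8  0.4  1.  -0.1]
0.85 [489.3 268.3  18.9]
```

View pics/w4c.png

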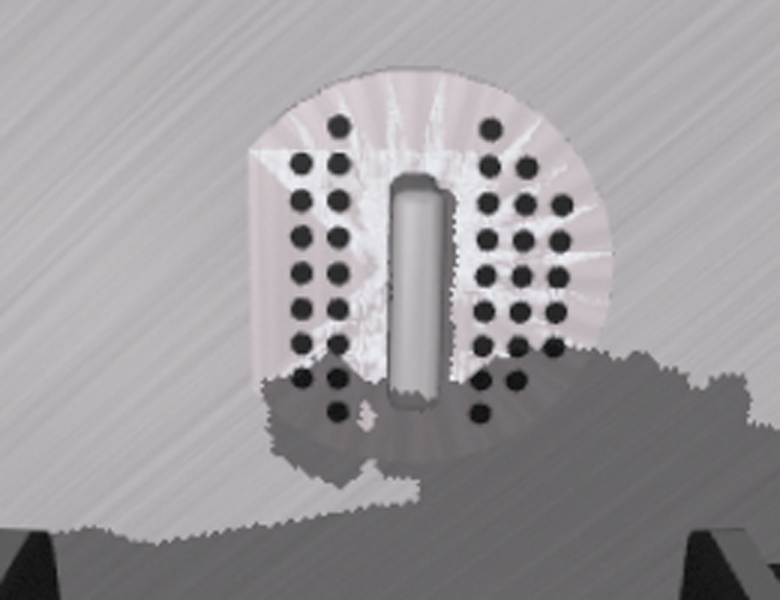

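The flat is on the image left, parallel to the bar, so the screen's -x side is to the left. The bar's top spans crop (395–440, 190–405).

```bash
python3 - <<'E'
from h import *
np.set_printoptions(precision=1,suppress=True)
c=np.load('c4.npy',allow_pickle=True).item()
def q(x,y,z): return ray(c,200+(x+.5)/3-.5,130+(y+.5)/3-.5,z,True)
P=[q(395,188,42),q(442,188,42),q(390,402,42),q(439,404,42)]
print(P,np.mean(P,0))
ang=lambda a,b:np.degrees(np.arctan2(*(b-a)[1::-1]))
print('bar',ang(P[2],P[0]),ang(P[3],P[1]))
for a,b in [((301,163),(302,378)),((338,127),(338,412)),((490,130),(480,413)),((562,205),(554,347)),((527,167),(517,380)),((250,150),(252,385))]:
    print(ang(q(*b,8),q(*a,8)))
print(q(250,270,8), q(613,255,8), q(415,68,8),q(410,465,8))
E
```

```text
[array([465.5, 285.1,  42. ]), array([473. , 294.1,  42. ]), array([508.3, 248.2,  42. ]), array([516.9, 257.7,  42. ])] [490.9 271.3  42. ]
bar 139.12733254942285 140.31656393284013
139.4722353292255
139.69130423040093
139.64591175455664
139.42749441709768
139.48021210708563
139.03456771305991
[461.8 235.2   8. ] [524.8 318.1   8. ] [447.8 307.6   8. ] [537.6 232.1   8. ]
```

```bash
python3 - <<'E'
from h import *
delta([490.3,270.5,14],139.5)
E
```

```text
t 8.03 tcp [486.7 260.7 173.9] psi 140.01 zax [-0.01  0.   -1.  ] F [-0.8 -0.7  0. ] w 85.4 q [-0.06  0.48 -0.73  1.77  0.36  1.03 -0.05]
shift [  2.4  10.7 159.9] turn [-0.06 -0.07  0.09]
```

>>> move_arm --motion "0 1 4 40 0 0 0;0 2 10 80 -0.06 -0.07 0.09;0 2.4 10.7 115 -0.06 -0.07 0.09;0 2.4 10.7 140 -0.06 -0.07 0.09;0 2.4 10.7 153 -0.06 -0.07 0.09;0 2.4 10.7 160 -0.06 -0.07 0.09;0 2.4 10.7 160 -0.06 -0.07 0.09;255 2.4 10.7 160 -0.06 -0.07 0.09;255 2.4 10.7 160 -0.06 -0.07 0.09;255 2.4 10.7 160 -0.06 -0.07 0.09;255 2.4 10.7 160 -0.06 -0.07 0.09;255 2.4 10.7 160 -0.06 -0.07 0.09;255 2.4 10.7 160 -0.06 -0.07 0.09;255 2.4 10.7 160 -0.06 -0.07 0.09;255 2.4 10.7 160 -0.06 -0.07 0.09;255 2.4 10.7 160 -0.06 -0.07 0.09"

```text
time: 9.37
tcp_pos: [490.8, 270.8, 14.6]
orientation: [0.0, 0.346, 0.938, 0.001]
contact_force: [-0.2, -1.1, 6.7]
gripper_width: 13.2
```

```bash
python3 - <<'E'
from h import *
state()
cam('wrist','w5.png')
E
```

```text
t 9.37 tcp [490.8 270.8  14.6] psi 139.47 zax [ 0.001  0.001 -1.   ] F [-0.2 -1.1  6.7] w 13.2 q [-0.18  0.68 -0.6   1.9   0.56  0.73 -0.24]
```

View pics/w5.png

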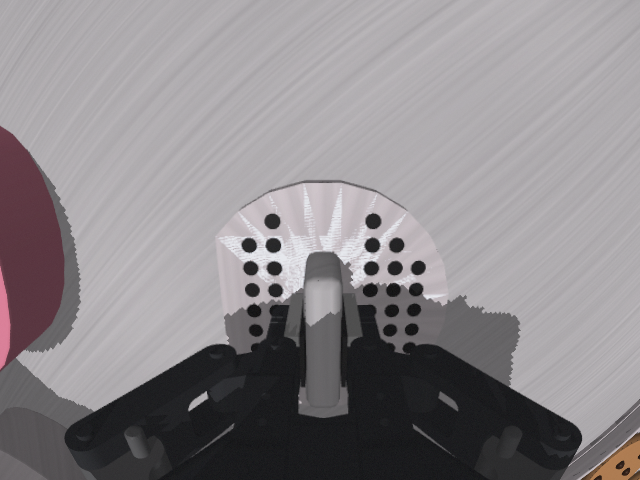

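Screen gripped, with the flat on the image left. Next I'll check its offset along the bar in the hand, and the drum seat in the top view.

```bash
python3 - <<'E'
from h import *
np.set_printoptions(precision=1,suppress=True)
c=bot.get_calibration('wrist');o,M=state()
for u,v,z in [(322,252,8),(322,280,42),(322,403,42),(322,181,8),(322,183,8),(447,290,8),(217,236,8),(218,236,0)]:
    print(u,v,z,M.T@(ray(c,u,v,z,True)-o['tcp_pos']))
a=cv2.imread('pics/w5.png')[170:420,200:460];A=cv2.resize(a,None,fx=2.2,fy=2.2,interpolation=cv2.INTER_CUBIC)
cv2.imwrite('pics/w5c.png',A)
a=cv2.imread('pics/t3.png')[200:335,335:455];cv2.imwrite('pics/t3c.png',cv2.resize(a,None,fx=4,fy=4,interpolation=cv2.INTER_CUBIC))
E
```

```text
t 9.42 tcp [490.8 270.8  14.6] psi 139.47 zax [ 0.  0. -1.] F [ 0.1 -0.5  7. ] w 12.9 q [-0.2  0.7 -0.6  1.9  0.6  0.7 -0.2]
322 252 8 [26.3 -0.5  6.6]
322 280 42 [ 28.1  -0.3 -27.4]
322 403 42 [-26.7  -0.4 -27.4]
322 181 8 [56.4 -0.5  6.6]
322 183 8 [55.6 -0.5  6.6]
447 290 8 [ 7.7 56.7  6.7]
217 236 8 [ 33.4 -45.5   6.5]
218 236 0 [ 31.  -47.4  14.5]
```

View pics/w5c.png

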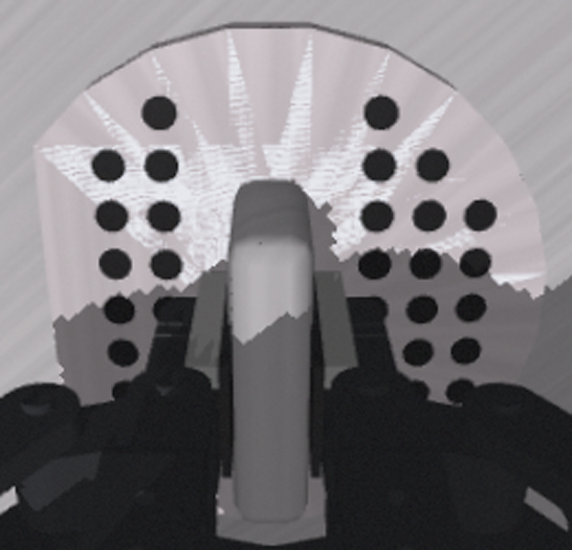

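View pics/t3c.png

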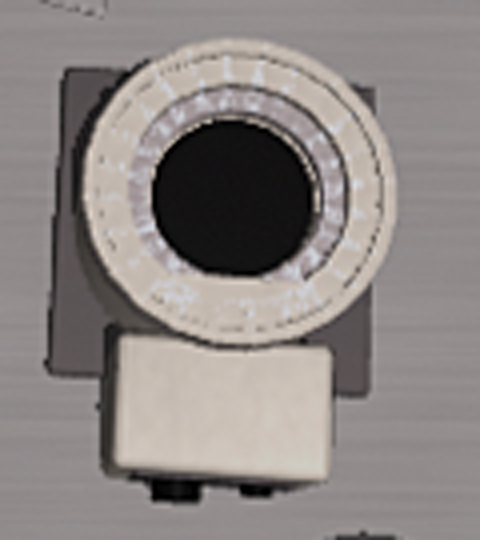

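>>> move_arm --motion "255 0 0 -5 0 0 0;255 0 0 -20 0 0 0;255 0 0 -50 0 0 0;255 0 0 -85 0 0 0;255 0 0 -125 0 0 0;255 0 0 -165 0 0 0;255 -15 -18 -200 0 0 0.2;255 -35 -43 -225 0 0 0.7;255 -55 -66 -240 0 0 1.2;255 -75 -90 -245 0 0 1.8;255 -95 -115 -245 0 0 2.4;255 -115 -139 -245 0 0 3;255 -135 -163 -245 0 0 3.6;255 -155 -188 -245 0 0 4.2;255 -175 -212 -245 0 0 4.8;255 -195 -236 -245 0 0 5.4;255 -215 -260 -245 0 0 6;255 -230 -278 -245 0 0 6.4;255 -240 -290 -245 0 0 6.8;255 -245 -296 -245 0 0 7"

```text
time: 11.08
tcp_pos: [483.5, -115.8, 258.9]
orientation: [-0.0, 0.662, 0.75, 0.0]
contact_force: [0.5, 0.3, -4.1]
gripper_width: 12.9
```

```bash
python3 - <<'E'
from h import *
np.set_printoptions(precision=1,suppress=True)
delta([478,-420,260],86.3)
c=bot.get_calibration('top')
def q(x,y,z,ox=335,oy=200): return ray(c,ox+(x+.5)/4-.5,oy+(y+.5)/4-.5,z)
print('drum outer 114:',q(239.5,192.5,114))
print('flat ends',q(168,280,100),q(300,277,100), 'top inner',q(240,87,105))
E
```

```text
t 11.08 tcp [ 483.5 -115.8  258.9] psi 97.17 zax [-0.  0. -1.] F [ 0.5  0.3 -4.1] w 12.9 q [ 0.6  0.2 -0.5  1.8  0.1  1.1  0.1]
shift [-301.2  -43.4   -1.3] turn [-0.  -0.   1.8]
drum outer 114: [ 477.6 -284.3  114. ]
flat ends [ 431.5 -245.9  100. ] [ 433.6 -318.2  100. ] top inner [ 540.  -287.9  105. ]
```

>>> move_arm --motion "255 -25 -4 -1 0 0 0.2;255 -55 -8 -1 0 0 0.5;255 -90 -13 -1 0 0 0.8;255 -125 -18 -1 0 0 1.1;255 -160 -23 -1 0 0 1.4;255 -195 -28 -1 0 0 1.7;255 -230 -33 -1 0 0 1.8;255 -260 -38 -1 0 0 1.8;255 -285 -41 -1 0 0 1.8;255 -301 -43 -1 0 0 1.8;255 -301 -43 -1 0 0 1.8;255 -301 -43 -1 0 0 1.8;255 -301 -43 -1 0 0 1.8"

```text
time: 12.17
tcp_pos: [479.4, -417.6, 259.4]
orientation: [-0.001, 0.728, 0.685, 0.001]
contact_force: [0.2, 0.9, -4.9]
gripper_width: 13.3
```

```bash
python3 - <<'E'
from h import *
np.set_printoptions(precision=1,suppress=True)
state()
im,c=cam('wrist','w6.png'); np.save('c6.npy',c,allow_pickle=True)
for r in bot.spot_point('wrist','sifter')+bot.spot_point('wrist','seat'): print(round(r['score'],2),w(c,r['centre']))
E
```

```text
t 12.17 tcp [ 479.4 -417.6  259.4] psi 86.51 zax [ 0.  0. -1.] F [ 0.2  0.9 -4.9] w 13.3 q [ 0.8  0.5 -0.3  1.5  0.1  1.2  0.4]
0.85 [ 476.9 -279.9   -3.7]
0.85 [ 477.6 -276.5  103.7]
0.75 [ 476.1 -422.4  261.5]
```

View pics/w6.png

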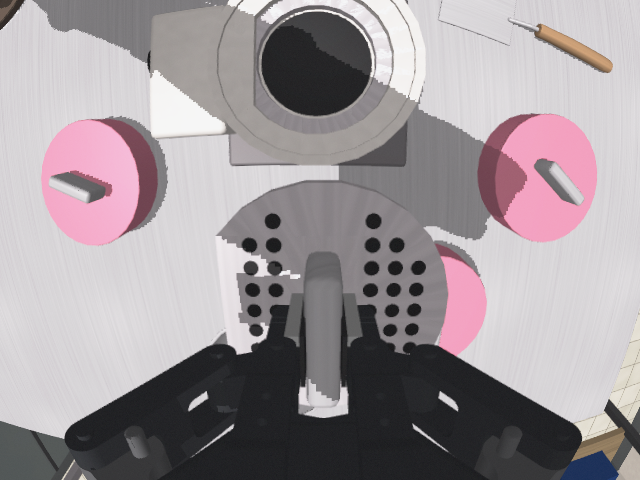

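The drum and seat are visible at the top of the view, with the flat vertical at column 255. Zooming in.

```bash
python3 - <<'E'
import cv2
a=cv2.imread('pics/w6.png')[0:170,140:430];cv2.imwrite('pics/w6c.png',cv2.resize(a,(783,459),interpolation=cv2.INTER_CUBIC))
E
```

```text
(no output)
```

View pics/w6c.png

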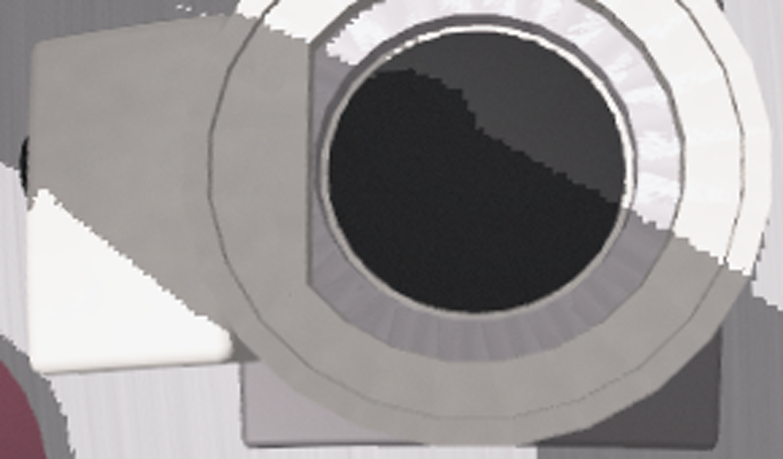

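```bash
python3 - <<'E'
from h import *
from scipy.optimize import least_squares
np.set_printoptions(precision=1,suppress=True)
c=np.load('c6.npy',allow_pickle=True).item()
def q(x,y,z): return ray(c,140+(x+.5)/2.7-.5,(y+.5)/2.7-.5,z,True)
ins=[(684,165),(445,360),(600,322),(660,245),(668,105),(375,332),(520,355)]
ring=[(208,170),(743,165),(255,310),(470,418),(690,300),(320,380),(600,385)]
out=[(470,443),(600,420),(300,395)]
for n,L,z in [('in',ins,110),('ring',ring,114),('out',out,114)]:
    P=np.array([q(x,y,z)[:2] for x,y in L]); f=least_squares(lambda p:np.hypot(*(P-p[:2]).T)-p[2],[478,-285,60]);print(n,f.x,f.fun)
    R0={'in':60.5,'ring':77,'out':85}[n]
    f=least_squares(lambda p:np.hypot(*(P-p[:2]).T)-R0,[478,-285]);print('  fixedR',f.x,f.fun)
a,b=q(307,283,110),q(310,47,110); print(a,b,'flat dir',np.degrees(np.arctan2(*(b-a)[1::-1])))
d=np.radians(-3.7);x=np.array([np.cos(d),np.sin(d)]); print('flat mid +48.5x',((a+b)/2)[:2]+48.5*x, 'len',np.linalg.norm(a-b),'expect',2*np.sqrt(60.5**2-48.5**2))
for (p,r,z) in [((37,372),(230,360),85),((32,45),(28,370),85),((245,442),(715,448),8)]:
    A,B=q(*p,z),q(*r,z);print('edge',np.degrees(np.arctan2(*(B-A)[1::-1])))
E
```

```text
in [ 481.9 -285.6   58.1] [ 1.   0.7  0.2 -0.9 -0.3 -0.4 -0.2]
  fixedR [ 480. -283.] [ 0.6  0.4  0.9 -0.5 -1.6 -1.7  0.2]
ring [ 480.  -283.7   76.3] [-0.6  1.3 -0.6  0.1 -1.6  1.5 -0.2]
  fixedR [ 480.1 -282.8] [-1.2  0.6 -0.7  0.3 -1.8  1.6 -0.2]
out [ 482.1 -273.3   94.2] [-0.  0. -0.]
  fixedR [ 480.5 -283.1] [-0.8  0.5  0.4]
[ 430.6 -317.   110. ] [ 435.6 -245.   110. ] flat dir 86.0675287918506
flat mid +48.5x [ 481.5 -284.1] len 72.13296047225906 expect 72.3325652801005
edge -3.999890677786293
edge -94.19416348020927
edge -4.308427495530186
```

```bash
python3 - <<'E'
from h import *
delta([480,-283,135],86.0)
E
```

```text
t 12.32 tcp [ 479.2 -418.1  259.9] psi 86.50 zax [ 0.     0.001 -1.   ] F [-0.9 -0.8 -4.4] w 13.1 q [ 0.85  0.46 -0.33  1.48  0.15  1.23  0.44]
shift [134.8  -7.4 125.1] turn [ 0.   -0.01  0.08]
```

>>> move_arm --motion "255 20 -1 0 0 0 0.08;255 50 -3 0 0 0 0.08;255 85 -5 5 0 0 0.08;255 115 -6 15 0 0 0.08;255 130 -7.2 40 0 0 0.08;255 134.8 -7.4 70 0 0 0.08;255 134.8 -7.4 95 0 0 0.08;255 134.8 -7.4 112 0 0 0.08;255 134.8 -7.4 121 0 0 0.08;255 134.8 -7.4 125 0 0 0.08;255 134.8 -7.4 125 0 0 0.08;255 134.8 -7.4 125 0 0 0.08"

```text
time: 13.32
tcp_pos: [480.8, -283.1, 136.1]
orientation: [0.0, 0.731, 0.682, 0.001]
contact_force: [1.1, -0.9, -4.3]
gripper_width: 13.0
```

```bash
python3 - <<'E'
from h import *
delta([480,-283,114.6],86.0)
im,c=cam('wrist','w7.png'); np.save('c7.npy',c,allow_pickle=True)
cam('scene','s7.png')
cam('top','t7.png')
a=cv2.imread('pics/s7.png')[180:290,210:350];cv2.imwrite('pics/s7c.png',cv2.resize(a,None,fx=5,fy=5,interpolation=cv2.INTER_CUBIC))
E
```

```text
t 13.32 tcp [ 480.8 -283.1  136.1] psi 86.03 zax [ 0.002  0.    -1.   ] F [ 1.1 -0.9 -4.3] w 13.0 q [ 0.7   0.46 -0.36  1.83  0.2   0.89  0.18]
shift [ 0.  -0.9 21.5] turn [ 0.02 -0.01  0.  ]
```

View pics/w7.png

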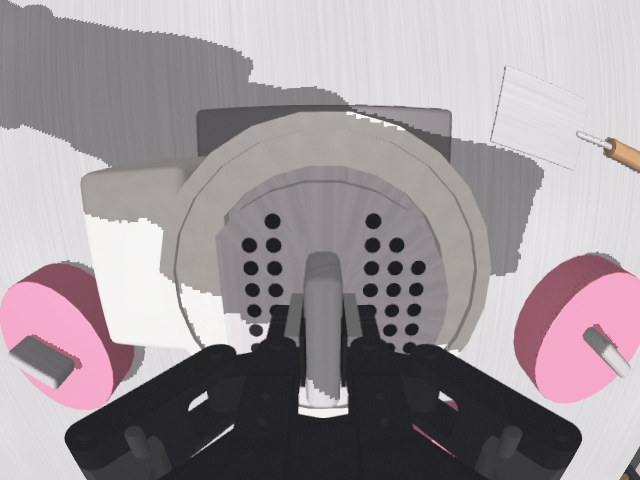

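View pics/s7c.png

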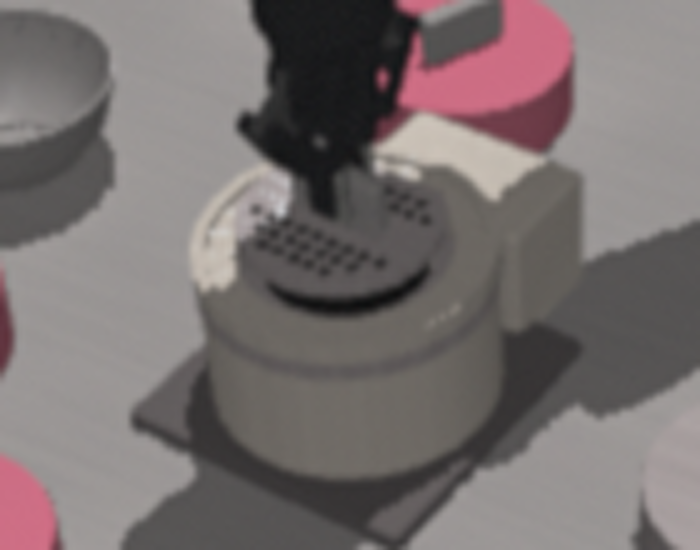

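```bash
python3 - <<'E'
import cv2
a=cv2.imread('pics/w7.png')[95:360,160:510];cv2.imwrite('pics/w7c.png',cv2.resize(a,None,fx=2.2,fy=2.2,interpolation=cv2.INTER_CUBIC))
E
```

```text
(no output)
```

View pics/w7c.png

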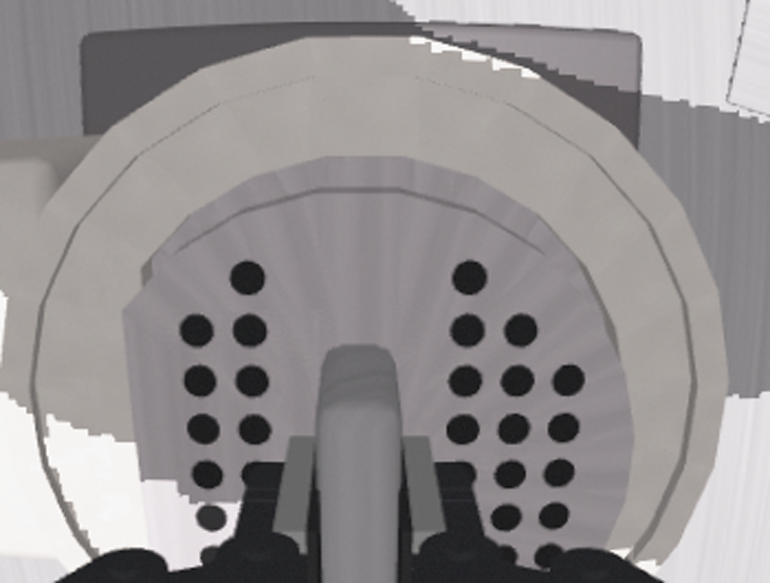

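```bash
python3 - <<'E'
from h import *
from scipy.optimize import least_squares
np.set_printoptions(precision=1,suppress=True)
c=np.load('c7.npy',allow_pickle=True).item(); o,M=state()
def q(x,y,z): return (M.T@(ray(c,160+(x+.5)/2.2-.5,95+(y+.5)/2.2-.5,z,True)-o['tcp_pos']))[:2]
D={'seat60.5@110':(60.5,110,[(318,158),(405,156),(477,177),(540,215),(586,267),(240,180)]),
'ring77@114':(77,114,[(33,385),(76,225),(137,155),(218,103),(695,385),(683,303),(510,103),(592,155),(650,225)]),
'out85@114':(85,114,[(307,38),(112,125),(205,70),(540,78),(620,135),(715,292),(725,380)]),
'plate58@129.5':(58,129.5,[(318,190),(400,188),(475,208),(543,248),(630,370),(634,440),(180,245),(245,210)])}
for n,(r,z,L) in D.items():
    P=np.array([q(x,y,z) for x,y in L]); f=least_squares(lambda p:np.hypot(*(P-p).T)-r,[0,0]);print(n,f.x,f.fun)
E
```

```text
t 13.47 tcp [ 480.8 -283.3  136.2] psi 86.01 zax [ 0.  0. -1.] F [ 0.6  0.6 -4.3] w 13.2 q [ 0.7  0.5 -0.4  1.8  0.2  0.9  0.2]
seat60.5@110 [0.7 0.5] [-0.3 -0.  -0.1  0.1  0.   0.3]
ring77@114 [0.7 0.5] [-0.8 -0.  -0.   0.1 -0.3 -0.6  0.2  0.2 -0.2]
out85@114 [0.3 0.1] [ 0.1  0.3 -0.4  0.  -0.   0.1 -0. ]
plate58@129.5 [-1.  -0.1] [-0.2  0.1  0.  -0.1  0.6 -0.5  0.2 -0.2]
```

The fits agree to under 1 mm: the plate needs +1.6 mm along tool x and +0.5 mm along tool y. Lowering now.

>>> move_arm --motion "255 1.6 0.5 0 0 0 0;255 1.6 0.5 4 0 0 0;255 1.6 0.5 8 0 0 0;255 1.6 0.5 11 0 0 0;255 1.6 0.5 14 0 0 0;255 1.6 0.5 16 0 0 0;255 1.6 0.5 18 0 0 0;255 1.6 0.5 19.5 0 0 0;255 1.6 0.5 20.5 0 0 0;255 1.6 0.5 21 0 0 0;255 1.6 0.5 21.5 0 0 0;255 1.6 0.5 21.5 0 0 0"

```text
time: 14.47
tcp_pos: [481.5, -281.8, 114.8]
orientation: [0.001, 0.731, 0.682, 0.001]
contact_force: [-0.0, -0.1, -4.5]
gripper_width: 12.9
```

```bash
python3 - <<'E'
from h import *
state()
im,c=cam('wrist','w8.png')
cam('scene','s8.png')
a=cv2.imread('pics/s8.png')[180:290,210:350];cv2.imwrite('pics/s8c.png',cv2.resize(a,None,fx=5,fy=5,interpolation=cv2.INTER_CUBIC))
E
```

```text
t 14.47 tcp [ 481.5 -281.8  114.8] psi 86.01 zax [ 0.002  0.    -1.   ] F [-0.  -0.1 -4.5] w 12.9 q [ 0.69  0.48 -0.36  1.85  0.22  0.84  0.16]
```

View pics/w8.png

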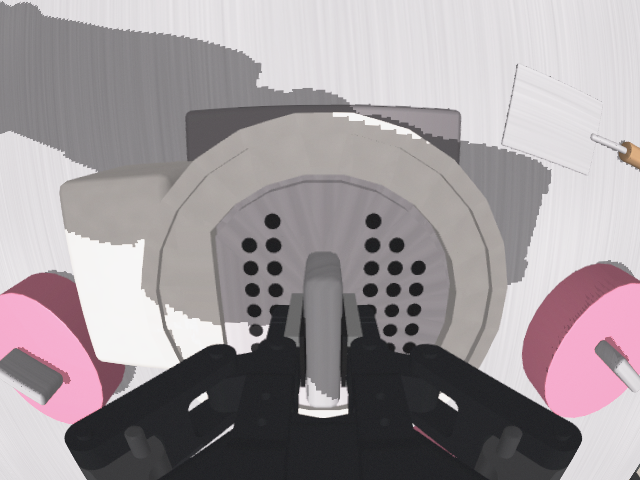

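View pics/s8c.png

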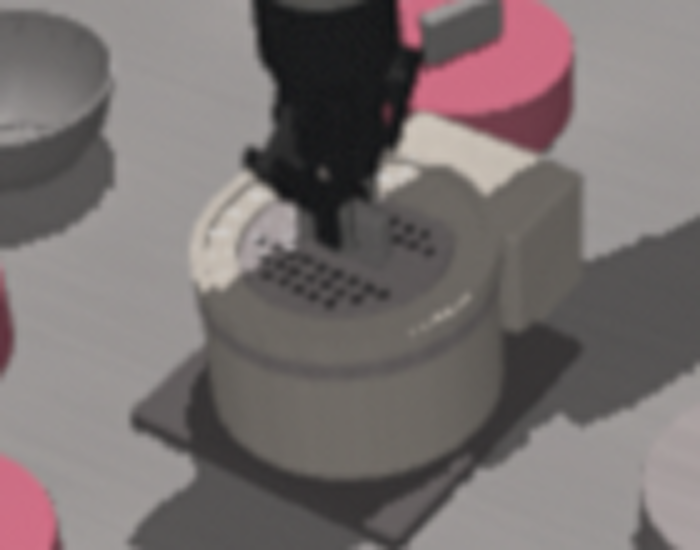

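The plate is inside the recess with flat against flat and almost touching the ledge. I'll press down slightly and release.

>>> move_arm --motion "255 0 0 1 0 0 0;255 0 0 2 0 0 0;255 0 0 2 0 0 0;0 0 0 2 0 0 0;0 0 0 2 0 0 0;0 0 0 2 0 0 0;0 0 0 2 0 0 0;0 0 0 2 0 0 0;0 0 0 -8 0 0 0;0 0 0 -30 0 0 0;0 0 0 -60 0 0 0;0 0 0 -100 0 0 0;0 0 0 -125 0 0 0;0 0 0 -125 0 0 0"

```text
time: 15.73
tcp_pos: [484.1, -282.6, 246.5]
orientation: [0.005, 0.731, 0.682, 0.003]
contact_force: [0.2, -0.2, -0.4]
gripper_width: 85.1
```

```bash
python3 - <<'E'
from h import *
delta([480,-20,180],91.6)
im,c=cam('wrist','w9.png'); np.save('c9.npy',c,allow_pickle=True)
for r in bot.spot_point('wrist','screen_center')+bot.spot_point('wrist','seat'): print(round(r['score'],2),w(c,r['centre']))
cv2.imwrite('pics/w9c.png',cv2.resize(im[110:330,200:460,::-1],None,fx=2.6,fy=2.6,interpolation=cv2.INTER_CUBIC))
E
```

```text
t 15.73 tcp [ 484.1 -282.6  246.5] psi 86.02 zax [ 0.011 -0.004 -1.   ] F [ 0.2 -0.2 -0.4] w 85.1 q [ 0.72  0.34 -0.39  1.7   0.14  1.12  0.23]
shift [262.  -23.   65.4] turn [ 0.1   0.04 -0.93]
0.56 [ 477.38519292 -283.42671233  122.1343961 ]
```

View pics/w9c.png

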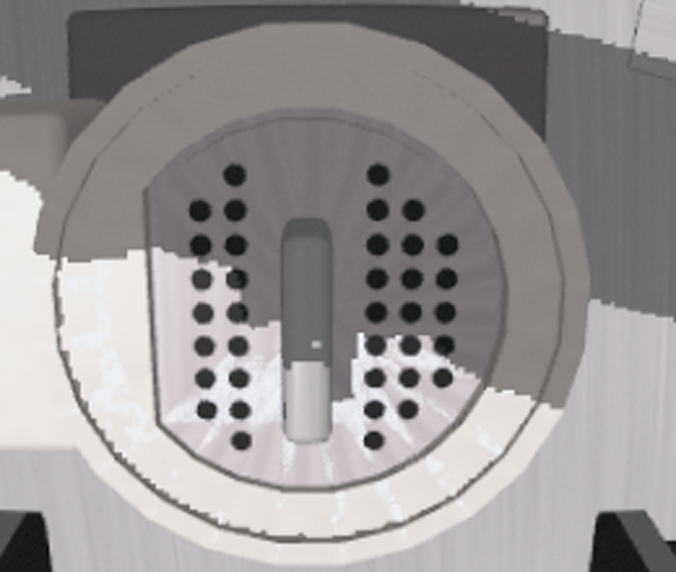

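The plate is home with an even gap all round, flat parallel to flat. Now back to the cover.

>>> move_arm --motion "0 20 -2 0 0.1 0 -0.2;0 50 -5 0 0.1 0 -0.4;0 85 -8 0 0.1 0 -0.6;0 120 -11 0 0.1 0 -0.9;0 155 -14 10 0.1 0 -0.93;0 190 -17 25 0.1 0 -0.93;0 225 -20 45 0.1 0 -0.93;0 250 -22 60 0.1 0 -0.93;0 262 -23 65 0.1 0.04 -0.93;0 262 -23 65 0.1 0.04 -0.93;0 262 -23 65 0.1 0.04 -0.93"

```text
time: 16.8
tcp_pos: [475.4, -18.2, 174.1]
orientation: [-0.005, 0.696, 0.718, -0.002]
contact_force: [-0.4, -0.4, 0.3]
gripper_width: 85.0
```

```bash
python3 - <<'E'
from h import *
delta([479,-20,55.8],91.6)
im,c=cam('wrist','w10.png'); np.save('c10.npy',c,allow_pickle=True)
cv2.imwrite('pics/w10c.png',cv2.resize(im[110:340,200:460,::-1],None,fx=2.5,fy=2.5,interpolation=cv2.INTER_CUBIC))
E
```

```text
t 16.80 tcp [475.4 -18.2 174.1] psi 91.73 zax [-0.011  0.004 -1.   ] F [-0.4 -0.4  0.3] w 85.0 q [ 0.35  0.31 -0.52  1.96  0.19  0.93 -0.23]
shift [ -2.4   4.8 118.2] turn [-0.1  -0.04  0.02]
```

View pics/w10c.png

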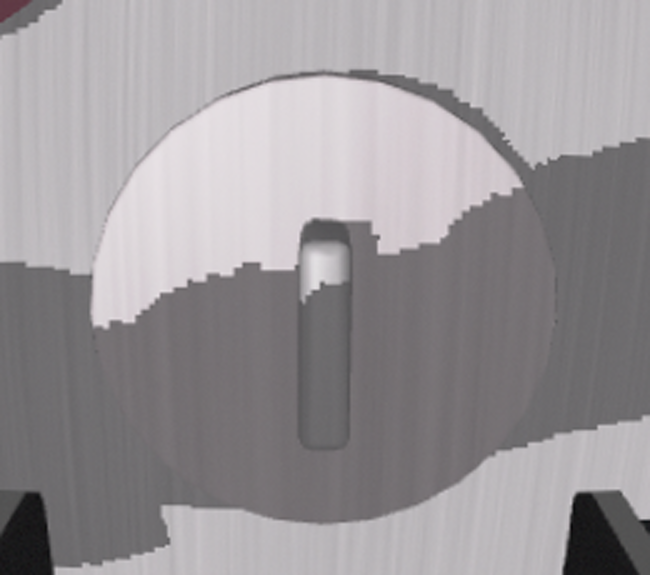

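```bash
python3 - <<'E'
from h import *
from scipy.optimize import least_squares
np.set_printoptions(precision=1,suppress=True)
c=np.load('c10.npy',allow_pickle=True).item()
def q(x,y,z): return ray(c,200+(x+.5)/2.5-.5,110+(y+.5)/2.5-.5,z,True)[:2]
P=np.array([q(x,y,49) for x,y in [(91,300),(555,300),(325,72),(325,522),(165,475),(490,455),(165,135),(500,152)]])
f=least_squares(lambda p:np.hypot(*(P-p[:2]).T)-p[2],[480,-20,72]);print(f.x,f.fun)
B=[q(299,243,84),q(350,243,84),q(299,448,84),q(350,448,84)];print(B,np.mean(B,0))
E
```

```text
[477.6 -19.8  71.5] [-1.1 -0.1  0.6 -1.1  2.2 -0.2 -0.6  0.4]
[array([470.8,   9.5]), array([483.8,  10. ]), array([472.3, -47.6]), array([486.3, -47.1])] [478.3 -18.8]
```

The cover is upright where I left it, centred at about (478,-19.5). Grasping it.

>>> move_arm --motion "0 -1 2 30 0 0 0;0 -1.9 4.3 65 -0.1 -0.04 0;0 -1.9 4.3 92 -0.1 -0.04 0;0 -1.9 4.3 107 -0.1 -0.04 0;0 -1.9 4.3 114 -0.1 -0.04 0;0 -1.9 4.3 118 -0.1 -0.04 0;0 -1.9 4.3 118 -0.1 -0.04 0;255 -1.9 4.3 118 -0.1 -0.04 0;255 -1.9 4.3 118 -0.1 -0.04 0;255 -1.9 4.3 118 -0.1 -0.04 0;255 -1.9 4.3 118 -0.1 -0.04 0;255 -1.9 4.3 118 -0.1 -0.04 0;255 -1.9 4.3 118 -0.1 -0.04 0;255 -1.9 4.3 118 -0.1 -0.04 0;255 -1.9 4.3 118 -0.1 -0.04 0;255 -1.9 4.3 118 -0.1 -0.04 0"

```text
time: 18.18
tcp_pos: [479.5, -20.6, 57.0]
orientation: [0.001, 0.697, 0.717, 0.001]
contact_force: [-1.7, -0.1, 5.0]
gripper_width: 12.8
```

```bash
python3 - <<'E'
from h import *
state()
E
```

```text
t 18.18 tcp [479.5 -20.6  57. ] psi 91.61 zax [ 0.002 -0.    -1.   ] F [-1.7 -0.1  5. ] w 12.8 q [ 0.27  0.48 -0.45  2.08  0.34  0.65 -0.37]
```

>>> move_arm --motion "255 0 0 -5 0 0 0;255 0 0 -25 0 0 0;255 0 0 -60 0 0 0;255 0 0 -100 0 0 0;255 0 0 -140 0 0 0;255 0 0 -165 0 0 0;255 -20 0 -178 0 0 0;255 -50 0 -178 0 0 0;255 -85 0 -178 0 0 0;255 -120 0 -178 0 0 0;255 -155 0 -178 0 0 0;255 -190 0 -178 0 0 0;255 -220 0 -178 0 0 0;255 -245 0 -178 0 0 0;255 -258 0 -178 0 0 0;255 -262 0 -178 0 0 0;255 -262 0 -178 0 0 0;255 -262 0 -178 0 0 0"

```text
time: 19.68
tcp_pos: [486.8, -280.4, 235.0]
orientation: [0.0, 0.696, 0.718, 0.001]
contact_force: [0.6, 0.5, -2.2]
gripper_width: 13.1
```

```bash
python3 - <<'E'
from h import *
delta([481.2,-283.3,180],91.6)
im,c=cam('wrist','w11.png'); np.save('c11.npy',c,allow_pickle=True)
E
```

```text
t 19.68 tcp [ 486.8 -280.4  235. ] psi 91.72 zax [ 0.002  0.001 -1.   ] F [ 0.6  0.5 -2.2] w 13.1 q [ 0.73  0.36 -0.41  1.7   0.16  1.11  0.31]
shift [-2.8 -5.7 55. ] turn [ 0.02 -0.01  0.02]
```

View pics/w11.png

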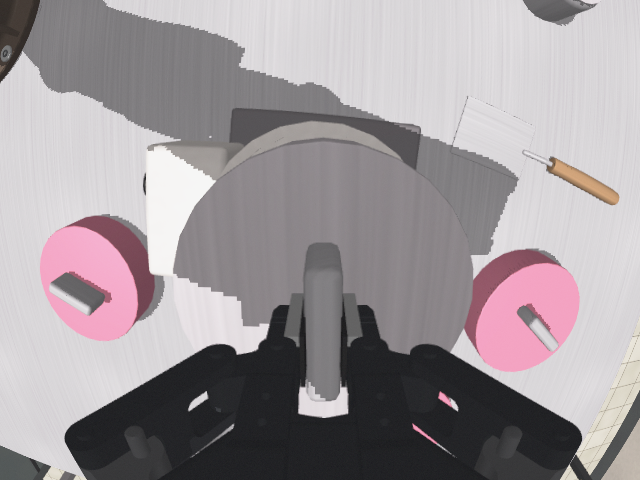

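```bash
python3 - <<'E'
from h import *
from scipy.optimize import least_squares
np.set_printoptions(precision=1,suppress=True)
c=np.load('c11.npy',allow_pickle=True).item(); o,M=state()
def q(x,y,z): return (M.T@(ray(c,x,y,z,True)-o['tcp_pos']))[:2]
P=np.array([q(x,y,227) for x,y in [(174,275),(323,140),(474,280),(195,215),(240,165),(455,215),(405,162)]])
f=least_squares(lambda p:np.hypot(*(P-p[:2]).T)-72,[0,0]);print(f.x,f.fun)
f=least_squares(lambda p:np.hypot(*(P-p[:2]).T)-p[2],[0,0,72]);print(f.x,f.fun)
E
```

```text
t 19.73 tcp [ 486.9 -280.1  235.2] psi 91.76 zax [ 0.  0. -1.] F [-1.4  0.4 -2.9] w 13.6 q [ 0.7  0.4 -0.4  1.7  0.2  1.1  0.3]
[-0.9  0.1] [-0.9  1.2 -1.3 -1.6  0.4 -1.2  0.6]
[ 1.7  0.2 70. ] [ 0.6  0.6  0.3 -1.2  0.1 -0.8  0.3]
```

>>> move_arm --motion "255 -1.5 -3 0 0 0 0;255 -2.9 -5.7 4 0 0 0;255 -2.9 -5.7 14 0 0 0;255 -2.9 -5.7 26 0 0 0;255 -2.9 -5.7 38 0 0 0;255 -2.9 -5.7 47 0 0 0;255 -2.9 -5.7 53 0 0 0;255 -2.9 -5.7 57 0 0 0;255 -2.9 -5.7 57 0 0 0;255 -2.9 -5.7 57 0 0 0"

```text
time: 20.57
tcp_pos: [481.6, -283.1, 178.2]
orientation: [0.0, 0.696, 0.718, 0.001]
contact_force: [0.4, -0.1, -1.7]
gripper_width: 12.9
```

```bash
python3 - <<'E'
from h import *
delta([481.2,-283,167],91.6)
im,c=cam('wrist','w12.png')
cam('scene','s12.png')
a=cv2.imread('pics/s12.png')[170:290,210:350];cv2.imwrite('pics/s12c.png',cv2.resize(a,None,fx=4.5,fy=4.5,interpolation=cv2.INTER_CUBIC))
E
```

```text
t 20.57 tcp [ 481.6 -283.1  178.2] psi 91.77 zax [ 0.002  0.001 -1.   ] F [ 0.4 -0.1 -1.7] w 12.9 q [ 0.73  0.41 -0.4   1.78  0.18  0.98  0.29]
shift [ 0.1 -0.4 11.2] turn [ 0.02 -0.01  0.03]
```

View pics/w12.png

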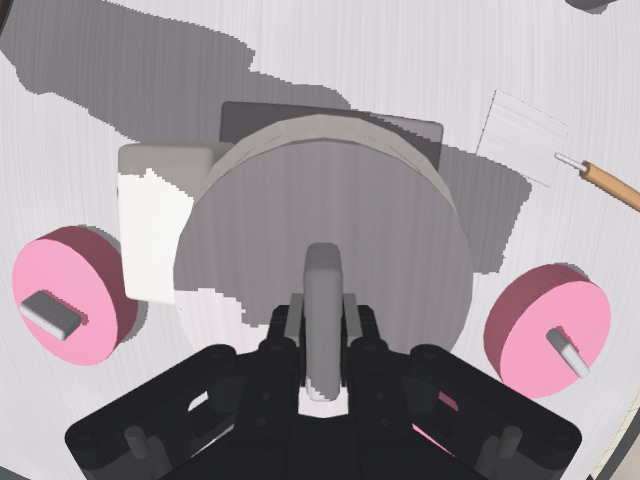

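View pics/s12c.png

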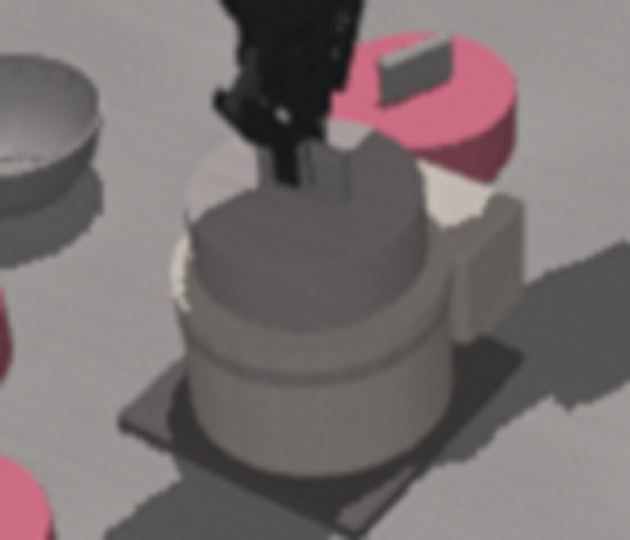

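The cover is centred over the drum about 11 mm up. Lowering the rest.

>>> move_arm --motion "255 0 -0.4 3 0 0 0;255 0 -0.4 6 0 0 0;255 0 -0.4 8 0 0 0;255 0 -0.4 9.5 0 0 0;255 0 -0.4 10.5 0 0 0;255 0 -0.4 11.5 0 0 0;255 0 -0.4 12 0 0 0;255 0 -0.4 12 0 0 0"

```text
time: 21.33
tcp_pos: [481.5, -283.2, 167.1]
orientation: [0.001, 0.696, 0.718, 0.001]
contact_force: [-1.7, 0.3, 3.5]
gripper_width: 13.2
```

```bash
python3 - <<'E'
from h import *
state()
E
```

```text
t 21.33 tcp [ 481.5 -283.2  167.1] psi 91.77 zax [ 0.003  0.    -1.   ] F [-1.7  0.3  3.5] w 13.2 q [ 0.73  0.42 -0.39  1.79  0.19  0.96  0.29]
```

Contact at z = 167.1, the expected rest height, and the force has turned upward. Releasing and retreating.

>>> move_arm --motion "0 0 0 0.5 0 0 0;0 0 0 0.5 0 0 0;0 0 0 0.5 0 0 0;0 0 0 0.5 0 0 0;0 0 0 0.5 0 0 0;0 0 0 -8 0 0 0;0 0 0 -30 0 0 0;0 0 0 -60 0 0 0;0 0 0 -95 0 0 0;0 0 0 -125 0 0 0;0 0 0 -125 0 0 0;0 0 0 -125 0 0 0"

```text
time: 22.33
tcp_pos: [482.2, -283.6, 294.6]
orientation: [0.003, 0.696, 0.718, 0.002]
contact_force: [-0.2, -0.4, -0.6]
gripper_width: 85.4
```

```bash
python3 - <<'E'
from h import *
np.set_printoptions(precision=1,suppress=True)
state()
im,c=cam('wrist','w13.png'); np.save('c13.npy',c,allow_pickle=True)
for r in bot.spot_point('wrist','cover_center'): print(round(r['score'],2),w(c,r['centre']))
im,c=cam('scene','s13.png')
for t in ['canister','spatula']:
  for r in bot.spot_point('scene',t): print(t,round(r['score'],2),w(c,r['centre']))
a=cv2.imread('pics/w13.png')[80:340,180:470];b=cv2.imread('pics/s13.png')[170:290,210:350]
o=np.zeros((400,800,3),np.uint8);A=cv2.resize(a,(440,394));B=cv2.resize(b,(350,300));o[:394,:440]=A;o[:300,445:795]=B;cv2.imwrite('pics/e13.png',o)
E
```

```text
t 22.33 tcp [ 482.2 -283.6  294.6] psi 91.76 zax [ 0. -0. -1.] F [-0.2 -0.4 -0.6] w 85.4 q [ 0.8  0.3 -0.4  1.6  0.1  1.2  0.3]
0.74 [ 727.8 -395.1   35.3]
0.6 [ 480.8 -281.1  149.3]
0.6 [ 217.4 -365.6   39.1]
0.55 [ 587.  -543.    44.4]
canister 0.83 [731.4 -15.8  -1.8]
spatula 0.84 [ 736.2 -219.6    1.6]
```

View pics/e13.png

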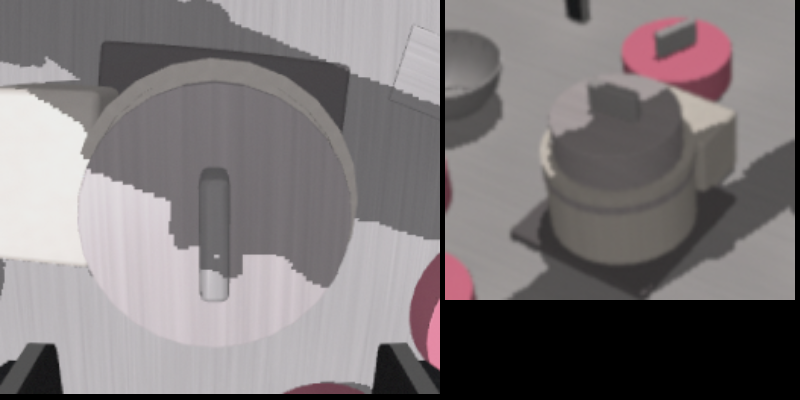

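The cover sits level inside the raised edge, the hand is clear above it, and the canister and spatula haven't moved. Handing in.

```bash
python3 - <<'E'
from plant import bot
print(bot.hand_in())
E
```

```text
the job is handed in; nothing more can be done
None
```

The sifter is reassembled and handed in at about 22 s of the 72 s allowed; the hand-in gives no verdict. I set the grey cover on clear counter, turned the screen plate about 53° to match the seat and lowered it home, then put the cover back on.

**Screen plate:** after release it lay in the recess with an even gap all round and its flat against the seat's flat. The network put its centre at z = 122 mm, where home is 121 mm.

**Cover:** it came to rest at the expected height, within about 1 mm, and looked level inside the raised edge. The network put its centre at (481, -281, 149) mm. My measured drum axis is (481, -283) mm, and home height is 152 mm.

**Bystanders:** the final readings for the canister and spatula match the starting ones to within 3 mm. I did not touch the pink look-alikes.

**Disagreements:**
- **Drum axis:** the top camera put it about 2–3 mm from where the wrist camera did. I used the wrist camera's value for both fits, and it held.
- **Plate and cover readings:** the network's x for the seated plate was 4 mm off the axis, and its cover height was 3 mm low. Both are within its stated accuracy, and the pictures and contact heights did not bear either out.

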